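# Hold the soap dispenser's lid open for refilling

### The arm

A 7-joint arm with a two-finger parallel gripper is mounted at the origin on the work surface. World frame = base frame: x ahead of the robot, y to its left, z up, the work surface at z = 0. Lengths are in m, angles in rad, forces in N, time in s.
With the tool pointing down it reaches from about 0.4 to 0.9 m from the base axis. Payload 5.5 kg.
Tool frame: the origin (TCP) lies midway between the tips of the shut fingers; the grasp point (between the pads) lies 19 mm behind it (manip.grip_depth is the distance from the TCP to the grasp point, in m); z points along the fingers, y is the line along which they close (so a half turn about z gives the same grasp; the last joint's range is limited). The gripper opens to 92 mm and grips with 3 to 60 N. Pads are 19 mm wide; open, the fingers measure 130 mm over their backs; the gripper's body (75 mm by 190 mm) begins 47 mm behind the grasp point.
Start: joints at [1.402, 0.501, -0.427, 1.55, 0.221, 1.138, -0.21], TCP at [0.272, -0.59, 0.227] pointing down, gripper open.
Joint ranges: [-2.88, 2.88], [-0.31, 2.03], [-1.54, 1.56], [0.2, 2.42], [-1.41, 4.55], [0.19, 2.02], [-2.57, 2.57]. Speed limits (rad/s): [2.57, 2.57, 3.14, 3.14, 3.14, 3.14, 3.14].

### API

Orientations are given as a unit quaternion [x, y, z, w].
In Python, from bench import manip, effector, viewer gives the robot as it stands. Calls block until the motion is done:
- manip.move_pose(position, orientation): joint-space move of the TCP to a pose.
- manip.servo_line(position, ori=None, vel=0.15): straight line of the TCP; ori=None keeps the orientation; vel is the mean speed in m/s.
- manip.movej(angles): joint-space move.
- effector.open_jaws() and effector.close(f_grip=None): open the fingers fully, or close them until they stop; f_grip is the grip in N (None keeps the last).
- manip.sleep(seconds).
- manip.solve_ik(position, orientation): joint angles nearest the present ones, or None.
- viewer.get_image(name): name is "scene" or "top"; returns the picture (384x512x3 uint8, red, green, blue); there is no depth.
- viewer.get_calibration(name): a dict with "vfov" (degrees; the focal length in pixels is half the picture's height over the tangent of half this angle, whatever the lens; pixels are square), "cx", "cy" (the principal point, pixels), "eye" and "attitude" of the camera in the world. Camera axes: x right, y down, z forward; pixel columns grow to the right and rows downward; lengths in m; the calibration is good to about 2 mm. A picture is of the moment at which its call begins. get_calibration takes no time and is no camera call.
A pose or a line that the arm cannot do raises manip.PlanningError and nothing moves.
- manip.hand_in(): hands the job in; it is judged then, once.
Readings, each from a call of its own:
- manip.current_clock(): time.
- manip.current_q(): joint angles.
- manip.current_joint_velocities(): joint speeds.
- manip.current_tau(): joint torques, N m.
- manip.current_tool_pos(): TCP position.
- manip.current_tcp_rot(): TCP orientation.
- manip.current_force(): force on the tool from outside, world axes, zero at the start.
- manip.current_wrist_torque(): the same for the moment, N m.
- manip.current_finger_gap(): finger opening in m.
- manip.current_gripper_force(): force on a finger pad.
Only numpy, scipy, OpenCV 4.12 (cv2) and the standard library are available. Lean on these libraries where they do the work, as an engineer would, in place of code of your own. Each camera call takes 0.05 s, during which the arm holds its last target. There are 200 camera calls.

### The job

One bay of the four-bay soap-box dispenser on the folding table is down to its last single box, while the other three still hold a block of four. Take that bay's lid by its bar handle, raise it to 60 degrees from shut and finish while still holding it there with the fingers, so that I can refill the bay: it falls shut if you let go. Leave the other three lids shut, and the boxes and everything else on the table where they are.

Things in the scene. Friction and masses are not known exactly. Their poses are not given: they have to be found in the camera images.
- dispenser: Fixed white steel trough, 180 deep (x) x 465 wide (y) x 110 mm to the rim, walls 5 mm, with four bays in a row, each about 170 x 110 mm inside with its floor 10 mm above the table and its own clear lid. Origin: centre of its underside, on the table; x to its back (hinges, away from the robot), z up. Bays 1 to 4 are centred at y = +172.5, +57.5, -57.5, -172.5 mm (1 at the robot's left)
- last_box: The single soap carton, upright, 62 x 50 x 85 mm (its x, y, z), 0.12 kg, alone in one of the four bays: it shows which bay is nearly empty. Origin: centre of its underside
- pack_a: A banded block of four soap cartons, 127 x 102 x 85 mm (x, y, z), 0.5 kg, filling one of the other bays. Origin: centre of its underside
- pack_b: Another such block of four, in another bay. Origin: centre of its underside
- pack_c: Another such block of four, in the remaining bay. Origin: centre of its underside
- lid_1 (a joint): Opening angle in rad of the lid of bay 1: 0 is shut (level), growing as its front edge rises and swings back (up to 1.8). A clear sheet 166 x 109 x 5 mm with an aluminium front strip, about 0.30 kg (varies), hinged along its back edge on a free hinge: it falls shut when not held
- handle_1 (a point): Middle of that lid's handle: a straight round aluminium bar 12 mm thick, 80 mm long, parallel to the hinge, on an arm 8 mm thick at each end. It lies 208 mm before the hinge axis and 20 mm above the lid's mid-plane; a clear gap of 25 mm lies behind it, to the lid's front strip, and open space before and beneath it. Shut, it is 133 mm above the table. The point turns with the lid
- hinge_1 (a point): Middle of that lid's hinge axis (fixed), 85 mm behind the dispenser's origin and 113 mm above the table; the axis runs along the dispenser's y
- lid_2 (a joint): Opening angle in rad of the lid of bay 2: 0 is shut (level), growing as its front edge rises and swings back (up to 1.8). A clear sheet 166 x 109 x 5 mm with an aluminium front strip, about 0.30 kg (varies), hinged along its back edge on a free hinge: it falls shut when not held
- handle_2 (a point): Middle of that lid's handle: a straight round aluminium bar 12 mm thick, 80 mm long, parallel to the hinge, on an arm 8 mm thick at each end. It lies 208 mm before the hinge axis and 20 mm above the lid's mid-plane; a clear gap of 25 mm lies behind it, to the lid's front strip, and open space before and beneath it. Shut, it is 133 mm above the table. The point turns with the lid
- hinge_2 (a point): Middle of that lid's hinge axis (fixed), 85 mm behind the dispenser's origin and 113 mm above the table; the axis runs along the dispenser's y
- lid_3 (a joint): Opening angle in rad of the lid of bay 3: 0 is shut (level), growing as its front edge rises and swings back (up to 1.8). A clear sheet 166 x 109 x 5 mm with an aluminium front strip, about 0.30 kg (varies), hinged along its back edge on a free hinge: it falls shut when not held
- handle_3 (a point): Middle of that lid's handle: a straight round aluminium bar 12 mm thick, 80 mm long, parallel to the hinge, on an arm 8 mm thick at each end. It lies 208 mm before the hinge axis and 20 mm above the lid's mid-plane; a clear gap of 25 mm lies behind it, to the lid's front strip, and open space before and beneath it. Shut, it is 133 mm above the table. The point turns with the lid
- hinge_3 (a point): Middle of that lid's hinge axis (fixed), 85 mm behind the dispenser's origin and 113 mm above the table; the axis runs along the dispenser's y
- lid_4 (a joint): Opening angle in rad of the lid of bay 4: 0 is shut (level), growing as its front edge rises and swings back (up to 1.8). A clear sheet 166 x 109 x 5 mm with an aluminium front strip, about 0.30 kg (varies), hinged along its back edge on a free hinge: it falls shut when not held
- handle_4 (a point): Middle of that lid's handle: a straight round aluminium bar 12 mm thick, 80 mm long, parallel to the hinge, on an arm 8 mm thick at each end. It lies 208 mm before the hinge axis and 20 mm above the lid's mid-plane; a clear gap of 25 mm lies behind it, to the lid's front strip, and open space before and beneath it. Shut, it is 133 mm above the table. The point turns with the lid
- hinge_4 (a point): Middle of that lid's hinge axis (fixed), 85 mm behind the dispenser's origin and 113 mm above the table; the axis runs along the dispenser's y
- refill_pack: Bystander: a spare block of four soap cartons, 127 x 102 x 85 mm, on the table. Origin: centre of underside
- softener: Bystander: white bottle, 68 mm across, 200 mm tall, beside the dispenser's right end. Origin: centre of underside
- jug: Bystander: grey detergent jug with white cap, 92 mm across, 212 mm tall, beside the dispenser's left end. Origin: centre of underside
- coin_drawer: Bystander: steel coin drawer from a washer, 200 x 95 x 70 mm, open on top. Origin: centre of underside
- mug: Bystander: white mug, 80 mm across, 95 mm tall. Origin: centre of underside
- brush: Bystander: wooden clothes brush lying on its bristles, 170 x 50 x 34 mm. Origin: centre of underside
- stain_remover: Bystander: small white bottle, 54 mm across, 160 mm tall. Origin: centre of underside

How it is judged:
By the outcome, as a careful person would: the job done as asked, in the order asked, and still so for the second after the job is handed in, while the arm keeps its last pose, push and grip.
It also fails if it takes over 40 s, if anything falls off the work surface, if the arm or the gripper's body presses on something with over 40 N, if the wrist force passes 120 N, or if a joint passes its speed limit or range.

## Working session

There is one attempt and no reset: what is moved stays moved. The work goes in short steps, each a Python script; the robot and the scene stay as the last script left them, time stands still between calls to the robot, and variables do not carry over. Pictures are saved under pics/ and viewed, at most 10 in all, crops included, and the job is handed in when it is done.

```bash
ls; mkdir -p pics
python3 - <<'E'
from bench import manip, effector, viewer
import cv2
for n in("scene","top"):
    im=viewer.get_image(n)[:,:,::-1]
    cv2.imwrite(f"pics/{n}0.png",cv2.resize(im,(768,576),interpolation=cv2.INTER_CUBIC))
    cv2.imwrite(f"pics/{n}_raw.png",im)
    print(n,viewer.get_calibration(n))
print(manip.current_tcp_rot(),manip.current_clock(),manip.grip_depth)
E
```

```text
pics
scene {'vfov': 48.30237741653638, 'cx': 245.41492740772154, 'cy': 191.4635287021962, 'eye': array([1.43964529, 0.3152862 , 1.04847007]), 'attitude': array([ 0.51720464,  0.75677407, -0.3273264 , -0.22945541])}
top {'vfov': 49.028399736652865, 'cx': 256.2901444277678, 'cy': 188.53363556074567, 'eye': array([ 0.24284894, -0.0504769 ,  1.47180946]), 'attitude': array([ 0.7062465 , -0.70106505,  0.06920881, -0.07024115])}
[ 9.76773041e-01  2.14274827e-01 -1.57489133e-04 -8.36870511e-04] 0.1 0.0188
```

View pics/scene0.png

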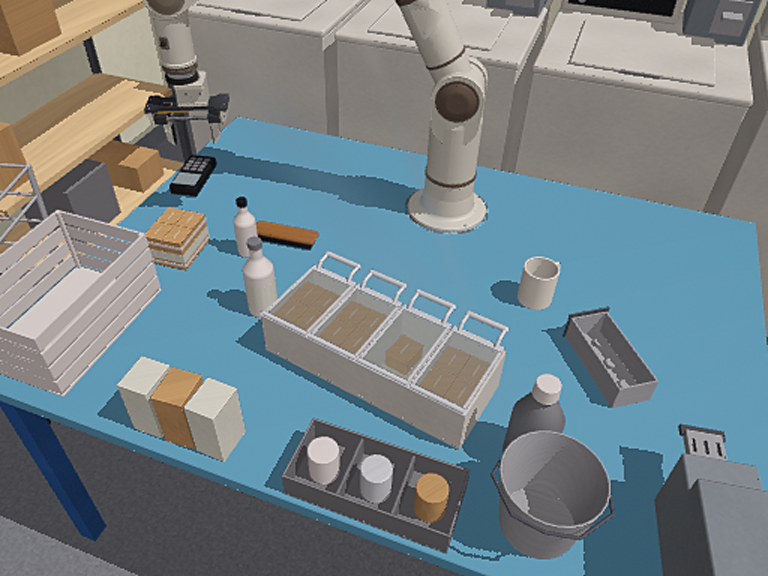

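View pics/top0.png

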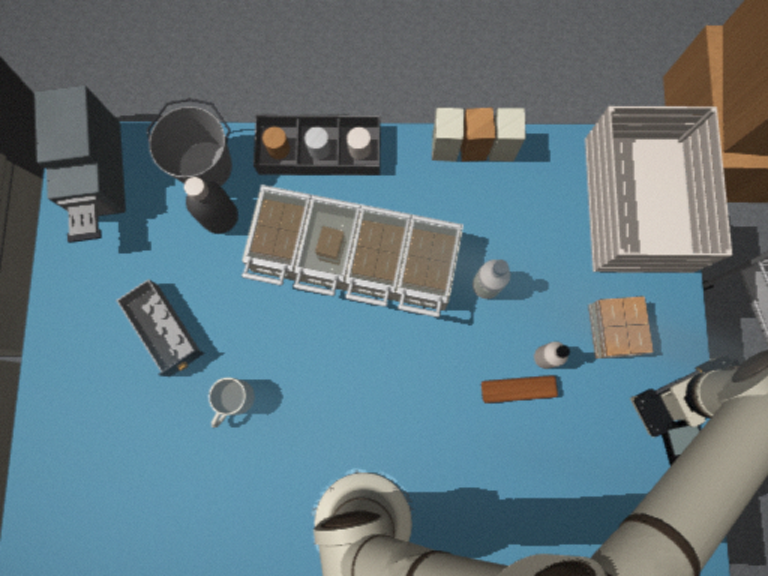

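The single box is in bay 2: second from the left in the top view at about (330,242), and third from the left in the scene view at (405,352). I'll enlarge both views to measure the dispenser pose.

Run:
```python
import cv2
im=cv2.imread("pics/top_raw.png")[115:220,155:315]  # x5
cv2.imwrite("pics/topc.png",cv2.resize(im,None,fx=5,fy=5,interpolation=cv2.INTER_CUBIC))
im=cv2.imread("pics/scene_raw.png")[160:305,165:345] # x4
cv2.imwrite("pics/scenec.png",cv2.resize(im,None,fx=4,fy=4,interpolation=cv2.INTER_CUBIC))
```

```text
(no output)
```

View pics/topc.png

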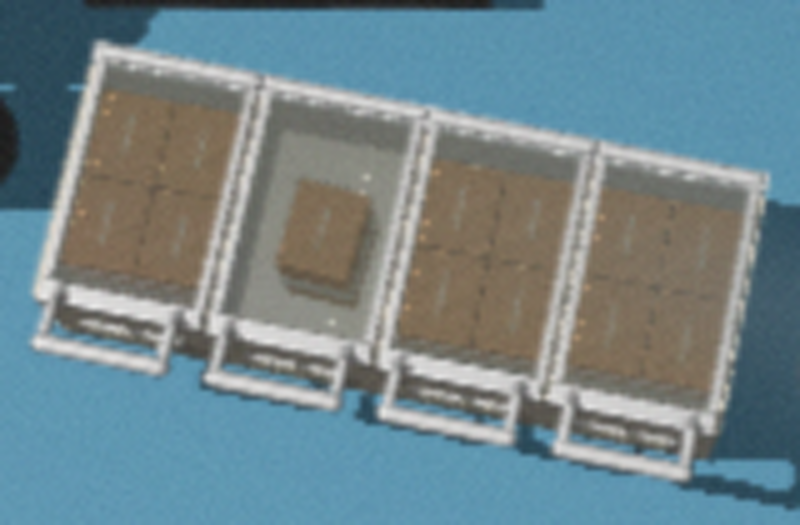

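View pics/scenec.png

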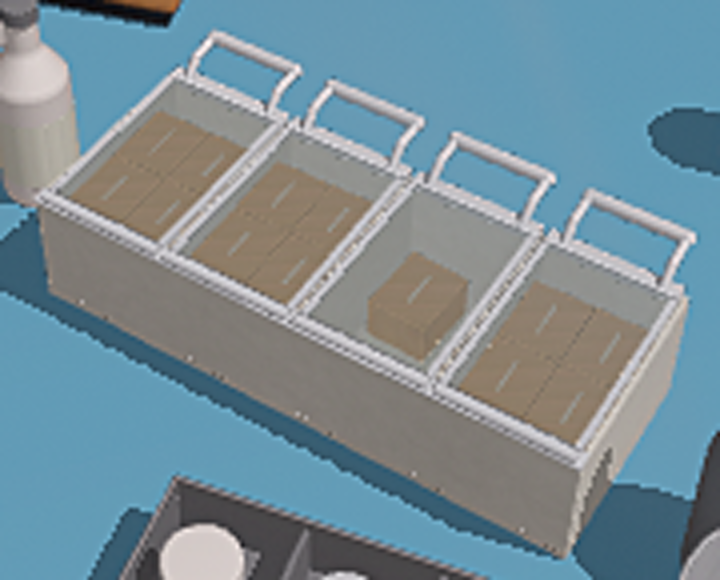

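Bay 2 is confirmed as the one with the single box. In the top crop its handle bar runs from (208,380) to (338,402), and in the scene crop from (457,138) to (551,180). Next I'll fit the dispenser pose from both views and check IK along the arc.

```bash
cat > h.py <<'E'
import numpy as np
from scipy.spatial.transform import Rotation as R
from scipy.optimize import least_squares
from bench import manip, effector, viewer
def project(P,n):
    c=viewer.get_calibration(n); f=192/np.tan(np.radians(c["vfov"]/2))
    p=R.from_quat(c["attitude"]).inv().apply(np.atleast_2d(P)-c["eye"])
    return np.c_[c["cx"]+f*p[:,0]/p[:,2], c["cy"]+f*p[:,1]/p[:,2]]
def d2w(P,s):
    return R.from_euler("z",s[2]).apply(np.atleast_2d(P))+[s[0],s[1],0]
def tool(a,s,pitch):
    """TCP pose that grips handle 2 at opening a, tool pitched down by pitch."""
    v=R.from_euler("y",a).apply([-.208,0,.020])
    bar=np.array([.085,.0575,.113])+v
    d=np.array([np.cos(pitch),0,-np.sin(pitch)])
    up=np.array([np.sin(pitch),0,np.cos(pitch)])
    M=np.c_[np.cross(up,d),up,d]
    q=(R.from_euler("z",s[2])*R.from_matrix(M))
    return d2w(bar,s)[0], q.as_quat(), q.apply([0,0,1])
E
cat > fit.py <<'E'
from h import *
Y=[.1725,.0575,-.0575,-.1725]
H=[[-.123,y,.133] for y in Y]
T=[[.09,.2325,.11],[.09,-.2325,.11]]; B=[[.09,-.2325,0],[.09,.2325,0]]
top=np.array([(101,356),(273,391),(447.5,424),(622.5,460),(97,43),(765,178)])/5+[154.6,114.6]
sc=np.array([(642,217.5),(504,159),(377.5,105),(256,54.5),(582,462),(40,198),(52,292),(565,557)])/4+[164.6,159.6]
r=lambda s:np.r_[(project(d2w(H+T,s),"top")-top),(project(d2w(H+T+B,s),"scene")-sc)]
S=least_squares(lambda s:r(s).ravel(),[.7,0,-.2],loss="soft_l1")
print(S.x); print(r(S.x).round(1).tolist()); np.save("s.npy",S.x)
s=S.x
for flip in(0,1):
  for p0 in(0,15,30,45):
    o=[]
    for a in range(0,61,15):
        p,q,z=tool(np.radians(a),s,np.radians(p0+a))
        if flip:q=(R.from_quat(q)*R.from_euler("z",np.pi)).as_quat()
        k=manip.solve_ik(p+.0188*z,q); o.append(None if k is None else k.round(2).tolist())
    print(flip,p0,o)
E
python3 fit.py
```

```text
[ 0.60548972  0.02749966 -0.19563033]
[[-1.0, -0.1], [-0.9, -0.1], [-1.1, 0.3], [-1.1, 0.2], [-1.1, 0.3], [-0.2, -0.2], [-1.0, -1.0], [-0.6, -0.8], [-0.8, -0.8], [-0.3, -0.9], [-0.1, 1.0], [-1.0, -0.3], [-0.5, 0.1], [-0.2, 0.4]]
0 0 [None, None, None, [-0.06, 0.07, -0.43, 2.3, 1.35, 0.5, -1.83], [0.64, 0.25, -1.08, 1.98, 0.79, 0.73, -1.09]]
0 15 [None, None, [0.65, 0.28, -1.29, 2.38, 1.61, 0.76, -2.07], [0.44, 0.14, -0.87, 2.1, 0.72, 0.61, -1.11], [0.59, 0.39, -1.04, 1.77, 0.57, 1.01, -0.85]]
0 30 [None, None, [0.4, 0.14, -0.87, 2.21, 0.85, 0.56, -1.3], [0.63, 0.34, -1.08, 1.9, 0.56, 0.93, -0.9], [0.54, 0.57, -1.05, 1.55, 0.51, 1.32, -0.77]]
0 45 [None, [0.15, 0.17, -0.65, 2.3, 1.04, 0.49, -1.56], [0.61, 0.32, -1.08, 2.02, 0.59, 0.83, -0.98], [0.67, 0.62, -1.25, 1.69, 0.62, 1.29, -0.91], [0.47, 0.76, -1.07, 1.32, 0.48, 1.61, -0.75]]
1 0 [None, None, None, [0.74, 0.22, -1.29, 2.28, 1.47, 0.67, 1.28], [0.78, 0.35, -1.28, 1.98, 0.93, 0.81, 1.95]]
1 15 [None, None, [0.08, 0.11, -0.65, 2.39, 1.55, 0.57, 1.05], [0.78, 0.27, -1.28, 2.1, 0.91, 0.72, 1.88], [0.73, 0.52, -1.29, 1.77, 0.76, 1.11, 2.16]]
1 30 [None, None, [0.74, 0.27, -1.28, 2.2, 1.03, 0.68, 1.7], [0.75, 0.45, -1.29, 1.9, 0.72, 1.01, 2.12], [0.64, 0.71, -1.3, 1.55, 0.69, 1.41, 2.24]]
1 45 [None, [0.68, 0.39, -1.29, 2.29, 1.28, 0.74, 1.42], [0.75, 0.43, -1.29, 2.02, 0.75, 0.92, 2.03], [0.68, 0.66, -1.3, 1.69, 0.65, 1.31, 2.2], [0.55, 0.89, -1.3, 1.32, 0.65, 1.7, 2.27]]
```

```bash
cat > ik.py <<'E'
from h import *
s=np.load("s.npy"); print(tool(0,s,1)[0])
for flip in(0,1):
  for p0 in(50,55,60,65,70,75):
    o=[]
    for a,b in((0,-.1),(0,0),(20,0),(40,0),(60,0)):
        p,q,z=tool(np.radians(a),s,np.radians(p0))
        if flip:q=(R.from_quat(q)*R.from_euler("z",np.pi)).as_quat()
        k=manip.solve_ik(p+(.0188+b)*z,q); o.append(None if k is None else k.round(2).tolist())
    print(flip,p0,o)
E
python3 ik.py
```

```text
[0.49601304 0.10781221 0.133     ]
0 50 [None, None, [-0.34, 0.12, -0.21, 2.4, 1.44, 0.47, -2.03], [0.17, 0.08, -0.65, 2.27, 1.15, 0.5, -1.62], [0.24, 0.12, -0.65, 2.12, 0.99, 0.52, -1.36]]
0 55 [None, None, [-0.09, 0.12, -0.43, 2.34, 1.18, 0.46, -1.72], [0.41, 0.11, -0.87, 2.2, 0.94, 0.54, -1.38], [0.46, 0.17, -0.87, 2.05, 0.84, 0.61, -1.18]]
0 60 [[0.58, -0.01, -1.13, 2.37, 0.75, 0.5, -1.37], [-0.29, 0.24, -0.21, 2.37, 1.31, 0.38, -1.88], [0.16, 0.15, -0.65, 2.28, 0.94, 0.5, -1.45], [0.43, 0.13, -0.87, 2.14, 0.75, 0.59, -1.17], [0.64, 0.25, -1.08, 1.98, 0.79, 0.73, -1.09]]
0 65 [[0.61, 0.03, -1.11, 2.29, 0.58, 0.57, -1.15], [0.15, 0.3, -0.65, 2.3, 1.12, 0.48, -1.63], [0.39, 0.2, -0.86, 2.21, 0.8, 0.58, -1.27], [0.63, 0.22, -1.08, 2.07, 0.7, 0.71, -1.08], [0.63, 0.3, -1.08, 1.91, 0.7, 0.82, -0.99]]
0 70 [[0.62, 0.09, -1.09, 2.22, 0.49, 0.66, -1.01], [0.18, 0.31, -0.65, 2.25, 0.87, 0.51, -1.35], [0.59, 0.3, -1.07, 2.15, 0.76, 0.7, -1.19], [0.63, 0.27, -1.08, 2.01, 0.62, 0.8, -0.99], [0.61, 0.34, -1.06, 1.84, 0.62, 0.91, -0.91]]
0 75 [[0.62, 0.16, -1.08, 2.14, 0.44, 0.76, -0.93], [0.3
[... 693 characters left out ...]
.93, 0.81, 1.95]]
1 65 [[0.86, 0.07, -1.38, 2.29, 0.65, 0.59, 1.94], [0.65, 0.6, -1.3, 2.29, 1.4, 0.86, 1.36], [0.72, 0.37, -1.28, 2.21, 1.03, 0.74, 1.69], [0.77, 0.31, -1.28, 2.07, 0.83, 0.78, 1.96], [0.77, 0.4, -1.29, 1.91, 0.85, 0.91, 2.04]]
1 70 [[0.79, 0.14, -1.29, 2.22, 0.57, 0.68, 2.06], [0.67, 0.62, -1.3, 2.24, 1.25, 0.86, 1.52], [0.73, 0.41, -1.28, 2.14, 0.92, 0.8, 1.83], [0.77, 0.37, -1.28, 2.0, 0.76, 0.87, 2.04], [0.75, 0.46, -1.29, 1.84, 0.79, 1.01, 2.11]]
1 75 [[0.77, 0.23, -1.27, 2.14, 0.55, 0.79, 2.12], [0.68, 0.65, -1.3, 2.17, 1.13, 0.9, 1.66], [0.73, 0.47, -1.29, 2.08, 0.83, 0.88, 1.93], [0.75, 0.44, -1.29, 1.94, 0.72, 0.97, 2.1], [0.73, 0.52, -1.29, 1.77, 0.76, 1.11, 2.16]]
```

```bash
cat > go1.py <<'E'
from h import *
import cv2
s=np.load("s.npy"); p,q,z=tool(0,s,np.radians(70))
t=manip.current_tool_pos()
manip.servo_line([t[0],t[1],.42],vel=.3)
manip.move_pose(p+(.0188-.25)*z,q); print(manip.current_q().round(2),manip.current_clock())
manip.servo_line(p+(.0188-.06)*z,vel=.15); print(manip.current_q().round(2),manip.current_clock(),manip.current_force().round(1))
for n in("scene","top"): cv2.imwrite(f"pics/{n}1.png",viewer.get_image(n)[:,:,::-1])
a=cv2.imread("pics/scene1.png")[110:290,180:380]; b=cv2.imread("pics/top1.png")[100:280,120:320]
cv2.imwrite("pics/c1.png",cv2.resize(np.hstack([a,b]),None,fx=2,fy=2,interpolation=cv2.INTER_CUBIC))
g=p+.0188*z; print(g)
print(project(p,"scene"),project(p,"top"))
E
python3 go1.py
```

```text
[ 0.3  -0.28 -0.67  2.1   0.02  0.96 -0.59] 3.4833
[ 0.3   0.16 -0.77  2.24  0.61  0.58 -1.13] 4.9 [-0.5 -0.9  1.1]
[0.50232037 0.10656232 0.11533378]
[[290.01737656 198.53987985]] [[208.27265242 192.66800594]]
```

View pics/c1.png

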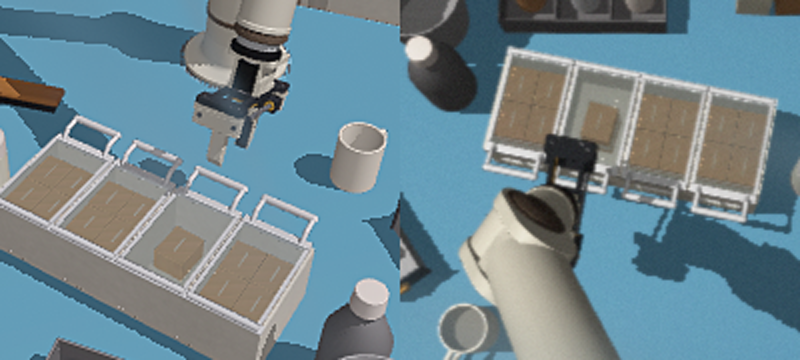

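The open fingers are above bay 2's handle, with the bar at about (218,180) in the left half, and nothing else has been disturbed. I'll move in and grip.

```bash
cat > go2.py <<'E'
from h import *
import cv2
s=np.load("s.npy"); p,q,z=tool(0,s,np.radians(70))
manip.servo_line(p+.0188*z,vel=.06); print(manip.current_q().round(2),manip.current_force().round(1))
effector.close(f_grip=25)
print(manip.current_finger_gap(),manip.current_gripper_force(),manip.current_force().round(1),manip.current_tool_pos()-p-.0188*z,manip.current_clock())
a=viewer.get_image("scene")[110:260,220:380,::-1]
cv2.imwrite("pics/c2.png",cv2.resize(a,None,fx=4,fy=4,interpolation=cv2.INTER_CUBIC))
E
python3 go2.py
```

```text
[ 0.19  0.31 -0.66  2.25  0.87  0.51 -1.36] [-0.4  0.1  0.9]
0.010515717724564095 24.999589025974274 [ 5.8 -0.6 -2.4] [ 0.0018013  -0.00033393  0.00082529] 7.375
```

View pics/c2.png

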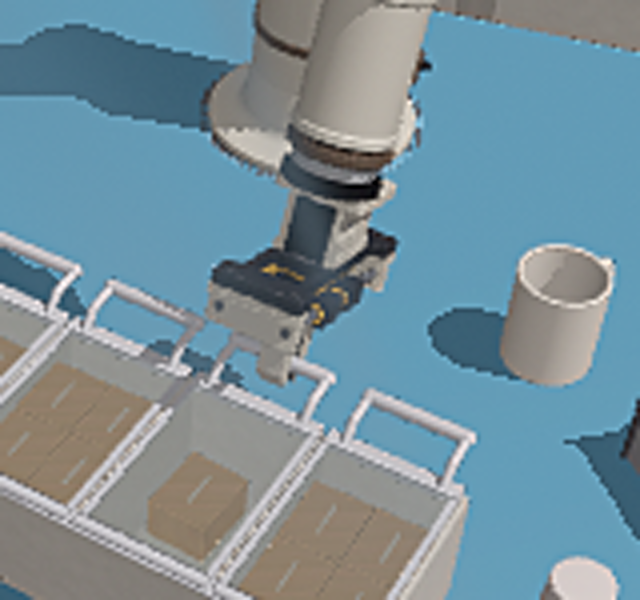

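The bar is gripped near its middle, with the rear finger at (275,365) in the crop. The compliance reading shows the dispenser about 2 mm further in x than my fit. I'll shift the model by that and raise the lid along the arc.

```bash
cat > go3.py <<'E'
from h import *
import cv2
s=np.load("s.npy"); s=s+[.0024,-.0003,0]; np.save("s2.npy",s)
for a in range(5,61,5):
    p,q,z=tool(np.radians(a),s,np.radians(70))
    manip.servo_line(p+.0188*z,q,vel=.05)
    f=manip.current_force()
    if a%10==0: print(a,f.round(1),((manip.current_tool_pos()-p-.0188*z)*1e3).round(1),round(manip.current_finger_gap(),4))
    if np.linalg.norm(f)>30: print("stop",a,f); break
manip.sleep(.3)
print(manip.current_clock(),manip.current_force().round(1),manip.current_gripper_force(),manip.current_q().round(2))
for n in("scene","top"): cv2.imwrite(f"pics/{n}3.png",viewer.get_image(n)[:,:,::-1])
a=cv2.imread("pics/scene3.png")[100:300,160:360]; b=cv2.imread("pics/top3.png")[90:290,130:330]
cv2.imwrite("pics/c3.png",cv2.resize(np.hstack([a,b]),None,fx=2,fy=2,interpolation=cv2.INTER_CUBIC))
E
python3 go3.py
```

```text
10 [-5.7  1.  -0.7] [-1.3  0.1 -0.6] 0.011
20 [-12.    1.9   1.9] [-2.7  0.3 -1.1] 0.0108
30 [-17.6   1.9  10.2] [-3.5  0.4 -1. ] 0.0106
40 [-14.5   0.3  11.5] [-1.5  0.   0.6] 0.0112
50 [-7.4 -1.1  7.2] [-0.  -0.3  0.8] 0.0109
60 [-4.  -2.3  3.1] [-0.2 -0.3 -0.2] 0.0114
13.9333 [-2.9 -2.6  2.3] 25.00055193901062 [ 0.41  0.27 -0.79  1.84  0.49  0.86 -0.8 ]
```

View pics/c3.png

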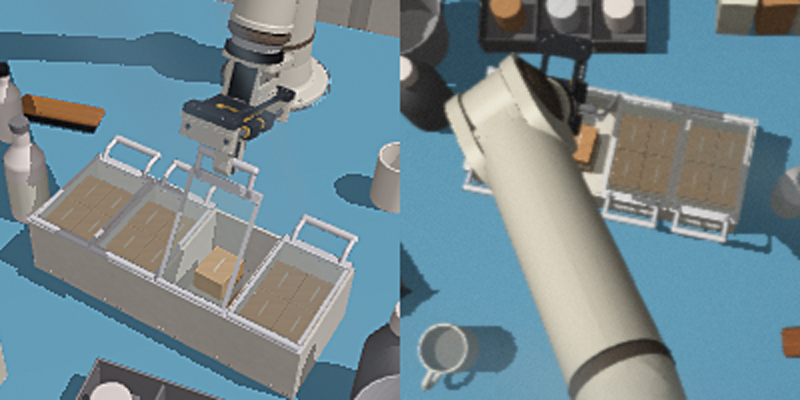

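The lid of bay 2 is raised and held, with its bar at about (200–256,150–165) on the left, and the others are shut. I'll check the angle in an enlarged crop.

Run:
```python
from h import *
import cv2
s=np.load("s2.npy")
a=cv2.imread("pics/scene3.png")[165:265,230:310]
cv2.imwrite("pics/c4.png",cv2.resize(a,None,fx=6,fy=6,interpolation=cv2.INTER_CUBIC))
for t in (55,60,65):
    L=np.array([[-.208,.040,.02],[-.208,-.040,.02],[-.166,.0545,0],[-.166,-.0545,0],[0,.0545,0],[0,-.0545,0]])
    P=d2w(R.from_euler("y",t,degrees=True).apply(L)+[.085,.0575,.113],s)
    print(t,((project(P,"scene")-[230,165]+.5)*6).round().tolist())
```

```text
55 [[359.0, 115.0], [202.0, 51.0], [371.0, 213.0], [163.0, 125.0], [251.0, 546.0], [52.0, 448.0]]
60 [[342.0, 122.0], [184.0, 57.0], [360.0, 216.0], [150.0, 127.0], [251.0, 546.0], [52.0, 448.0]]
65 [[325.0, 132.0], [165.0, 66.0], [347.0, 223.0], [135.0, 132.0], [251.0, 546.0], [52.0, 448.0]]
```

View pics/c4.png

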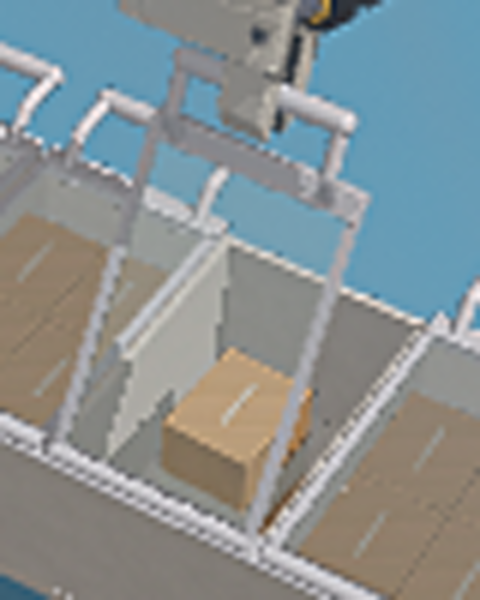

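The bar ends read (183,58) and (348,121), against (184,57) and (342,122) predicted for 60°. So the lid is at 60° within about 1°, and the grip is secure.

```bash
python3 -c "
from bench import manip
print(manip.current_gripper_force(),manip.current_finger_gap(),manip.current_force(),manip.hand_in())"
```

```text
the job is handed in; nothing more can be done
25.000450909137726 0.010753533568661058 [-2.73963483 -2.27309197  1.43577393] None
```

I handed the job in with bay 2's lid (the one with the single box) at about 60°, within roughly 1° by the scene camera, and gripped by its handle at 25 N; the pictures show the other lids shut and nothing else moved.

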